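# Slide the soap tray under the toothbrush bracket

### The arm

A 6-joint arm with a two-finger parallel gripper is mounted at the origin on the work surface. World frame = base frame: x ahead of the robot, y to its left, z up, the work surface at z = 0. Lengths are in m, angles in rad, forces in N, time in s.
With the tool pointing down it reaches from about 0.35 to 0.975 m from the base axis. Payload 4.9 kg.
Tool frame: the origin (TCP) lies midway between the tips of the shut fingers; the grasp point (between the pads) lies 19 mm behind it (manip.pinch_z is the x of the grasp point in the tool frame, in m); x points along the fingers, y is the direction in which the jaws open and shut, and the axes are right-handed (so a half turn about x gives the same grasp; the last joint's range is limited). The gripper opens to 85 mm and grips with 20 to 120 N. Pads are 22 mm wide; open, the fingers measure 114 mm over their backs; the gripper's body (76 mm by 85 mm) begins 54 mm behind the grasp point. The pads swing forward as they close: fully open they stand 13 mm farther back than shut.
Start: joints at [-1.468, 0.053, 1.613, -0, 1.476, -0.119], TCP at [0.137, -0.61, 0.231] pointing down, gripper open.
Joint ranges: [-3.01, 3.01], [-1.01, 2.22], [0.06, 2.58], [-1.02, 4.17], [0.09, 2.62], [-3.14, 3.14]. Speed limits (rad/s): [2.57, 2.57, 3.14, 3.14, 3.14, 3.14].

### API

Orientations are given as a unit quaternion [w, x, y, z].
In Python, from plant import sensors, cams, workorder, manip gives the robot as it stands.
- The arm moves only by the tool drive_tool, never from a script. Its argument "series" is a list of rows, each an object of numbers: "x", "y", "z": the shift along the tool's x, y, z in units of 25 mm (1.0 is 25 mm); "ax", "ay", "az": the turn, a rotation vector about the tool's x, y, z in units of 5 degrees (1.0 is 5 degrees). A call has 1 to 5 rows; each row is the pose to reach, as a shift and turn from the pose commanded when the call began, along the tool's axes at that moment; what a row does not reach only later rows make up. A row lasts 1/12 s, in which the tool goes at most 41.7 mm and 7.16 degrees, less where a joint would pass 70% of its speed; a pose out of reach is approached as far as the arm can. A call with a gripper value outside its range is refused whole. "hand" is the opening, from 0 (shut) to 1 (fully open), set as the call begins (left out, the last holds). The fingers move at their own pace and stop on an object; the grip force is fixed at half the most. Time passes only in rows, so rows that repeat a pose let the fingers close. It gives the time, the measured TCP pose, the force and the opening at its end, in the units of the state.
- sensors.state(): the state, without advancing time (a new reading comes with each control period).
- cams.grab_frame(name): name is "scene" or "top" or "wrist"; returns a dict with "img" (420x560x3 uint8, blue, green, red), "camera_matrix" (3x3 intrinsics, pixels), "cam_to_world" (4x4, takes a point from camera to world coordinates). Camera axes: x right, y down, z forward; pixel columns grow to the right and rows downward; lengths in m; the calibration is good to about 2 mm. A picture is of the moment at which its call begins. There is no depth.
- workorder.job_done(): hands the job in, once; it reports no verdict.
The state is a dict: "time": time; "joint_pos": joint angles; "joint_vel": joint speeds; "joint_efforts": joint torques, N m; "tool_pos": TCP position; "tool_rot": TCP orientation; "contact_force": force on the tool from outside, world axes, zero at the start; "ft_torque": the same for the moment, N m; "gripper_width": opening from 0.0 (shut) to 1.0 (fully open).
Only numpy, scipy, OpenCV 4.12 (cv2) and the standard library are available. Lean on these libraries where they do the work, as an engineer would, in place of code of your own. Each camera call takes 0.05 s, during which the arm holds its last target.

### The job

Push the oval soap tray along the ledge, lengthwise, under the low steel bracket that carries the toothbrush, until it lies centred beneath it, in line with the passage and sticking out equally at both open ends. Keep the tray flat on the ledge all the way (push it only, never lift or tip it) with the bar of soap still lying on it, and touch nothing but the tray: leave the soap, the bracket, the jug, the mug and the cup alone.

Things in the scene. Friction and masses are not known exactly. Their poses are not given: they have to be found in the camera images.
- bracket: Steel bridge fixed to the ledge. Origin: on the ledge, mid-passage. x runs along the passage (both ends open, symmetric), y across. Passage 116 mm wide between 4 mm legs, 50 mm long, 36 mm high; feet reach 83 mm either side in y. On its 4 mm top plate a spring clip (top 66 mm above the ledge) holds a white toothbrush lying along y, +-92 mm.
- tray: White ceramic soap tray, loose, about 0.22 kg, flat on the ledge. Oval: 60 x 90 mm rectangle plus a half circle of radius 45 mm at each end; 150 mm along its x, 90 mm along y. Upright side 12 mm high, low lip up to 16 mm. Origin: centre of underside. It starts off either open end of the bracket, askew and off the passage's middle line.
- soap: Cream bar of soap, loose, about 0.09 kg, 80 x 50 x 16 mm, lying lengthwise on the tray's ribs 14 mm above the ledge, so that its top is 30 mm above the ledge (6 mm below the bracket). Origin: centre of its underside.
- jug: Aluminium jug, loose bystander, 125 mm tall, 44 mm radius, with a handle reaching 74 mm from its axis along its y. Origin: centre of its underside. It stands off the end of the bracket opposite to the tray.
- mug: Pink mug, loose bystander, 90 mm tall, 38 mm radius, handle along its y. Origin: centre of its underside.
- cup: White ceramic cup without a handle, loose bystander, 75 mm tall, 36 mm radius. Origin: centre of its underside.
Mind the look-alikes: they are no part of the job. There is more than one size of the tray; the job needs the middle-sized.

How it is judged:
At the end, for the whole second after the job is handed in: The tray lies flat and still on the ledge under the bracket, its centre within 12 mm of the bracket's middle along the passage and within 18 mm across, its long axis within 0.2 rad (11 degrees) of the passage, with the soap lying on it, centred within about 30 mm (x of tray in the frame of bracket between -0.012 and 0.012 m and y of tray in the frame of bracket between -0.018 and 0.018 m and angle between the x axis of tray and the x axis of bracket, either way round below 0.2 rad and height (world z) of tray below 0.004 m and angle between tray's own z axis and vertical below 0.06 rad and linear speed of tray below 0.01 m/s and distance between soap and tray below 0.035 m and angle between soap's own z axis and vertical below 0.15 rad); the robot touches nothing.
It fails at once if the tray is lifted more than 8 mm or tipped more than 0.12 rad (height (world z) of tray above 0.008 m or angle between tray's own z axis and vertical above 0.12 rad).
It fails at once if the soap slides off or is lifted from the tray (distance between soap and tray above 0.045 m or angle between soap's own z axis and vertical above 0.3 rad).
It fails at once if the robot touches the soap (over 1 N) (contact force between any of the fingers, the arm and soap above 1 N).
It fails at once if the robot touches the bracket or its toothbrush (over 3 N) (contact force between any of the fingers, the arm and bracket above 3 N).
It fails at once if the jug, mug or cup is moved more than 15 mm (distance of any of jug, mug, cup from where it was at the start of the episode above 0.015 m).
It also fails if it takes over 70 s, if anything falls off the work surface, if the arm or the gripper's body presses on something with over 40 N, if the wrist force passes 120 N, or if a joint passes its speed limit or range.

## Working session

There is one attempt and no reset: what is moved stays moved. The work goes in short steps, Python scripts to look and compute and a tool call to move; the robot and the scene stay as the last step left them, time stands still between calls to the robot, and variables do not carry over. Pictures are saved under pics/ and viewed, and the job is handed in when it is done.

Besides the shell and the picture viewer there is one more tool, called after "Request:" as name([rows], argument=value, ...), one row to a line, values as JSON. drive_tool: Moves the arm, as the interface text tells. Its arguments: {"type":"object","properties":{"series":{"type":"array","items":{"type":"object","properties":{"x":{"type":"number"},"y":{"type":"number"},"z":{"type":"number"},"ax":{"type":"number"},"ay":{"type":"number"},"az":{"type":"number"}}}},"hand":{"type":"number"}},"required":["series"]}

```bash
ls; mkdir -p pics
python3 - <<'E'
from plant import sensors,cams,manip
import cv2
s=sensors.state();print(s)
for n in("scene","top","wrist"):
    f=cams.grab_frame(n);cv2.imwrite(f"pics/a_{n}.png",f["img"]);print(n,f["camera_matrix"],f["cam_to_world"])
print([a for a in dir(manip) if a[0]!='_'])
E
```

```text
pics
{'time': 0.0, 'joint_pos': array([-1.46800775e+00,  5.33554386e-02,  1.61430022e+00,  1.90040493e-05,
        1.47600039e+00, -1.19030989e-01]), 'joint_vel': array([ 6.78859645e-04, -3.03464582e-04, -2.22296459e-05,  5.63051572e-04,
       -2.89712332e-04,  8.51767516e-04]), 'joint_efforts': array([ 8.17147593e-04, -3.93676043e+01, -3.70180678e+01, -1.05868410e-04,
        7.03051468e-03,  6.33809591e-06]), 'tool_pos': array([ 0.13742521, -0.60906339,  0.23006019]), 'tool_rot': array([ 0.07753425,  0.70277449,  0.07899314, -0.70274927]), 'contact_force': array([-0.29212023,  0.32094346,  0.91434055]), 'ft_torque': array([-0.01531699,  0.01503534,  0.00530981]), 'gripper_width': 0.9967013402856008}
scene [[425.28069198   0.         274.98882026]
 [  0.         425.28069198 218.17558437]
 [  0.           0.           1.        ]] [[ 0.54457098  0.45353685 -0.70551171  1.14704005]
 [ 0.83853907 -0.31163299  0.44691958 -0.30582264]
 [-0.01716623 -0.83497857 -0.55001465  0.51145363]
 [ 0.          0.          0.          1.        ]]
top [[527.23653864   0.         276.32526114]
 [  0.         527.23653864 208.51779467]
 [  0.           0.           1.        ]] [[ 0.00784453 -0.99555531  0.09385139  0.4930138 ]
 [-0.99996285 -0.00747466  0.00429192  0.07884651]
 [-0.00357133 -0.09388157 -0.99557697  1.0465002 ]
 [ 0.          0.          0.          1.        ]]
wrist [[330.11772926   0.         281.70612238]
 [  0.         330.11772926 208.65183057]
 [  0.           0.           1.        ]] [[ 0.21991428 -0.93441611 -0.28018607  0.20774173]
 [-0.97551728 -0.21121743 -0.06126363 -0.59457152]
 [-0.00193446  0.2867991  -0.9579888   0.37238007]
 [ 0.          0.          0.          1.        ]]
['IKError', 'pinch_z']
```

View pics/a_top.png

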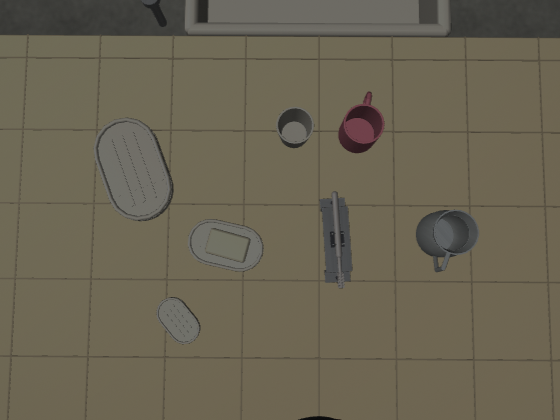

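View pics/a_scene.png

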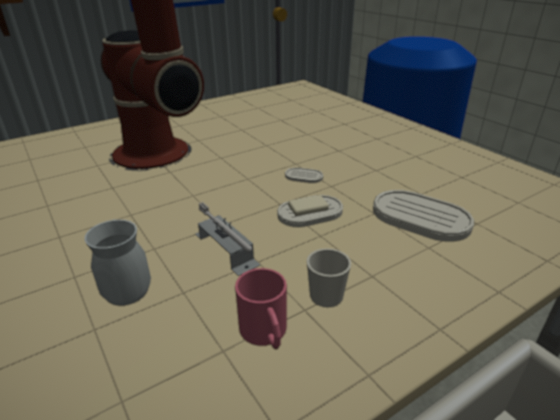

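```bash
cat > h.py <<'E'
import numpy as np,cv2
from plant import sensors,cams
def px2w(f,uv,z):
    K,T=f["camera_matrix"],f["cam_to_world"]
    d=T[:3,:3]@np.linalg.inv(K)@np.array([uv[0],uv[1],1.]);o=T[:3,3]
    return o+d*(z-o[2])/d[2]
def w2px(f,P):
    T=np.linalg.inv(f["cam_to_world"]);P=np.atleast_2d(P);c=P@T[:3,:3].T+T[:3,3];q=c@f["camera_matrix"].T
    return q[:,:2]/q[:,2:]
def crop(img,x0,y0,w,h,s): return cv2.resize(img[y0:y0+h,x0:x0+w],None,fx=s,fy=s,interpolation=cv2.INTER_CUBIC)
E
python3 - <<'E'
from h import *
f=cams.grab_frame("top");i=cv2.convertScaleAbs(f["img"],alpha=1.6)
cv2.imwrite("pics/b1.png",crop(i,180,190,190,110,4))
cv2.imwrite("pics/b2.png",crop(i,305,185,60,115,5))
np.save("top0.npy",f["img"])
E
```

```text
(no output)
```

View pics/b1.png

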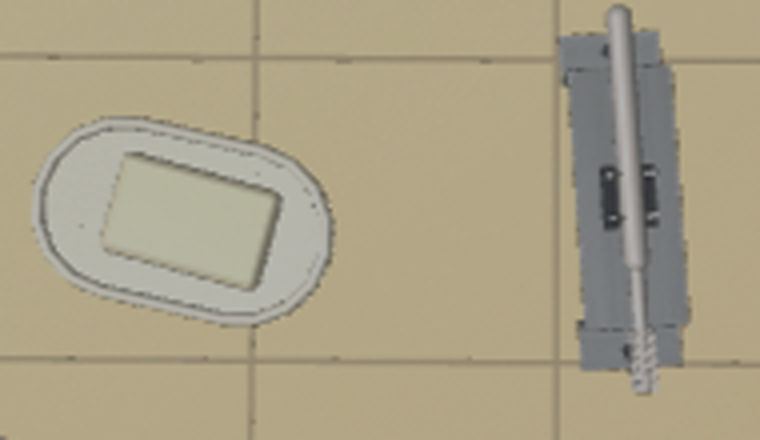

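View pics/b2.png

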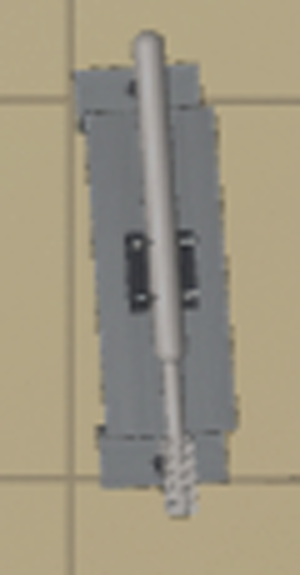

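```bash
cat >> h.py <<'E'
from scipy.optimize import minimize
def outl(x,y,th):
    a=np.linspace(-np.pi/2,np.pi/2,40);r=np.c_[.03+.045*np.cos(a),.045*np.sin(a)]
    o=np.r_[r,-r];c,s=np.cos(th),np.sin(th)
    return o@np.array([[c,s],[-s,c]])+[x,y]
def sil(f,p):
    o=outl(*p);P=np.r_[np.c_[o,0*o[:,0]],np.c_[o,0*o[:,0]+.012]]
    return cv2.convexHull(w2px(f,P).astype(np.float32))
def tray_mask(img):
    hsv=cv2.cvtColor(img,cv2.COLOR_BGR2HSV).astype(int)
    return hsv
def fit_tray(f,cont,p0):
    cont=np.float32(cont).reshape(-1,2)
    def cost(p):
        h=sil(f,(p[0]/100,p[1]/100,p[2]));
        d=np.array([cv2.pointPolygonTest(h,(float(a),float(b)),True) for a,b in cont])
        return np.mean(np.minimum(abs(d),4))
    r=minimize(cost,[p0[0]*100,p0[1]*100,p0[2]],method="Nelder-Mead",options=dict(initial_simplex=np.array([p0]*4)*[100,100,1]+[[0,0,0],[1,0,0],[0,1,0],[0,0,.1]]))
    return r.x[0]/100,r.x[1]/100,r.x[2],r.fun
def rigid(src,dst):
    sm,dm=src.mean(0),dst.mean(0);H=(src-sm).T@(dst-dm);t=np.arctan2(H[0,1]-H[1,0],H[0,0]+H[1,1])
    c,s=np.cos(t),np.sin(t);R=np.array([[c,-s],[s,c]]);tr=dm-R@sm
    return tr,t,dst-(src@R.T+tr)
E
python3 - <<'E'
from h import *
f=cams.grab_frame("top")
u=lambda a,b:(305+a/5,185+b/5)
W=np.array([px2w(f,u(*q),.004)[:2] for q in[(75,73),(198,66),(102,487),(228,482)]]+[px2w(f,u(*q),.040)[:2] for q in[(88,113),(212,105),(105,433),(236,428)]])
# bracket +x chosen along -y world (image right); y up in image(+x world)
S=np.array([[-25,83],[25,83],[-25,-83],[25,-83],[-25,62],[25,62],[-25,-62],[25,-62]])/1000
print("bracket",rigid(S,W))
g=f["img"];hsv=cv2.cvtColor(g,cv2.COLOR_BGR2HSV)
print(hsv[245,200],hsv[245,175],hsv[245,228])
m=((hsv[...,1]<60)).astype(np.uint8);m[:, :185]=0;m[:,290:]=0;m[:205]=0;m[285:]=0
m=cv2.morphologyEx(m,cv2.MORPH_OPEN,np.ones((3,3)))
c=max(cv2.findContours(m,0,1)[0],key=cv2.contourArea);print(cv2.boundingRect(c),cv2.contourArea(c))
c0=px2w(f,(226,245),.008)
p=fit_tray(f,cv2.convexHull(c),(c0[0],c0[1],-np.pi/2-.2));print(p)
sc=W=None
soap=[(130,153),(278,195),(255,289),(103,248)]
Wq=np.array([px2w(f,(180+a/4,190+b/4),.03)[:2] for a,b in soap]);print("soap",Wq.mean(0),np.linalg.norm(np.diff(Wq,axis=0),axis=1))
i=g.copy();cv2.polylines(i,[sil(f,p[:3]).astype(int)],1,(0,0,255));cv2.imwrite("pics/c.png",crop(i,180,190,190,110,4))
for n,q in dict(jug=(455,233),mug=(360,130),cup=(294,132),big=(134,170),small=(178,320)).items():print(n,px2w(f,q,0.01)[:2])
E
```

```text
bracket (array([ 0.53019858, -0.03312233]), np.float64(-1.507350550430283), array([[-1.69328734e-03, -4.61554099e-04],
       [-1.69797388e-03,  5.28617950e-04],
       [ 8.18024365e-04, -5.26144523e-04],
       [-1.42763722e-05,  8.59455745e-06],
       [-1.60413539e-04, -1.27511687e-03],
       [ 1.08126882e-04,  1.08685774e-03],
       [ 1.76668226e-03,  1.92306471e-04],
       [ 8.73117621e-04,  4.46438773e-04]]))
[ 30  16 113] [ 23  60 111] [ 30  32 113]
(187, 219, 77, 53) 3052.5
(np.float64(0.5185621549348162), np.float64(0.18293842356248532), np.float64(-1.782191418450878), np.float64(0.2787495695015864))
soap [0.51707112 0.17593807] [0.07435483 0.04632155 0.07576565]
jug [ 0.54507064 -0.26791268]
mug [ 0.74983514 -0.08292776]
cup [0.74483671 0.04914124]
big [0.66559528 0.36718037]
small [0.37236545 0.27209574]
```

View pics/c.png

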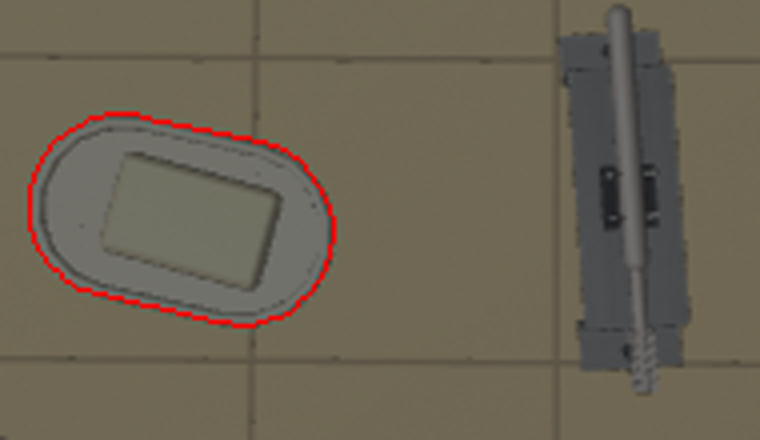

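```bash
cat >> h.py <<'E'
from scipy.spatial.transform import Rotation as Ro
BO=np.array([.5302,-.0331]);BT=-1.5074
BX=np.array([np.cos(BT),np.sin(BT)]);BY=np.array([-np.sin(BT),np.cos(BT)])
def tb(p): d=np.asarray(p)[:2]-BO; return d@BX,d@BY      # world->bracket
def fb(a,l): return BO+a*BX+l*BY
def goto(xy,z,ydir=None):
    s=sensors.state();q=s["tool_rot"];R=Ro.from_quat([q[1],q[2],q[3],q[0]])
    d=R.inv().apply(np.r_[xy,z]-s["tool_pos"])/.025
    print("t",round(s["time"],2),"pos",s["tool_pos"].round(4),"brk",np.round(tb(s["tool_pos"]),4),"F",s["contact_force"].round(1),"w",round(s["gripper_width"],2))
    print("shift",d.round(2))
    if ydir is not None:
        x=np.array([0,0,-1.]);y=np.r_[ydir,0];M=np.c_[x,y,np.cross(x,y)]
        best=[]
        for sg in(1,-1):
            N=M*np.array([1,sg,sg]);rv=(R.inv()*Ro.from_matrix(N)).as_rotvec();best.append(np.rad2deg(rv)/5)
        print("turns",[b.round(2) for b in best])
    return R
E
python3 - <<'E'
from h import *
R=goto(fb(-.19,-.12),.2,BY);print(R.as_matrix().round(3));print(fb(-.19,-.12))
E
```

```text
t 0.25 pos [ 0.1374 -0.6094  0.2307] brk [ 0.5502 -0.4285] F [-0.5  0.2 -0.3] w 1.0
shift [  1.26 -27.29 -16.85]
turns [array([-1.619e+01, -1.000e-02,  1.000e-02]), array([1.981e+01, 1.000e-02, 1.000e-02])]
[[-0.     0.22  -0.976]
 [ 0.001 -0.976 -0.22 ]
 [-1.    -0.001 -0.   ]]
[0.39840383 0.14891585]
```

Request:
drive_tool([
  {"y": -0.8,"z": -1.3,"ax": -1.3},
  {"y": -1.6,"z": -2.6,"ax": -2.6},
  {"y": -2.4,"z": -3.9,"ax": -3.9},
  {"y": -3.2,"z": -5.2,"ax": -5.2},
  {"y": -4.0,"z": -6.5,"ax": -6.5},
], hand=0)

```text
schema error: expected keys x, y, z, ax, ay, az
```

Run:
```python
from h import *
goto(fb(-.17,-.10),.2,BY)
```

```text
t 0.25 pos [ 0.1374 -0.6094  0.2307] brk [ 0.5502 -0.4285] F [-0.5  0.2 -0.3] w 1.0
shift [  1.26 -26.38 -17.52]
turns [array([-1.619e+01, -1.000e-02,  1.000e-02]), array([1.981e+01, 1.000e-02, 1.000e-02])]
```

All keys are needed in each row.

Request:
drive_tool([
  {"x": 0,"y": -0.8,"z": -1.3,"ax": -1.3,"ay": 0,"az": 0},
  {"x": 0,"y": -1.6,"z": -2.6,"ax": -2.6,"ay": 0,"az": 0},
  {"x": 0,"y": -2.4,"z": -3.9,"ax": -3.9,"ay": 0,"az": 0},
  {"x": 0,"y": -3.2,"z": -5.2,"ax": -5.2,"ay": 0,"az": 0},
  {"x": 0,"y": -4.0,"z": -6.5,"ax": -6.5,"ay": 0,"az": 0},
], hand=0)

```text
time: 0.67
tool_pos: [0.2749, -0.475, 0.2312]
tool_rot: [0.273, 0.652, 0.273, -0.652]
contact_force: [0.4, -0.4, -0.5]
gripper_width: 0.304
```

Run:
```python
from h import *
goto(fb(-.17,-.10),.2,BY)
```

```text
t 0.67 pos [ 0.2749 -0.475   0.2312] brk [ 0.4248 -0.2828] F [ 0.4 -0.4 -0.5] w 0.3
shift [  1.25 -12.84 -21.32]
turns [array([-9.63, -0.  , -0.  ]), array([26.37, -0.  ,  0.  ])]
```

Request:
drive_tool([
  {"x": 0,"y": -0.8,"z": -1.35,"ax": -1.3,"ay": 0,"az": 0},
  {"x": 0,"y": -1.6,"z": -2.7,"ax": -2.6,"ay": 0,"az": 0},
  {"x": 0,"y": -2.4,"z": -4.05,"ax": -3.9,"ay": 0,"az": 0},
  {"x": 0,"y": -3.2,"z": -5.4,"ax": -5.2,"ay": 0,"az": 0},
  {"x": 0,"y": -4.0,"z": -6.75,"ax": -6.5,"ay": 0,"az": 0},
], hand=0)

```text
time: 1.08
tool_pos: [0.322, -0.2843, 0.2311]
tool_rot: [0.445, 0.55, 0.445, -0.549]
contact_force: [0.5, -0.3, -1.0]
gripper_width: -0.0
```

Run:
```python
from h import *
goto(fb(-.17,-.10),.2,BY)
```

```text
t 1.08 pos [ 0.322  -0.2843  0.2311] brk [ 0.2375 -0.2237] F [ 0.5 -0.3 -1. ] w -0.0
shift [  1.25   0.37 -17.03]
turns [array([-3.13, -0.  , -0.  ]), array([32.87, -0.  ,  0.  ])]
```

Request:
drive_tool([
  {"x": 0,"y": 0,"z": -1.6,"ax": -0.8,"ay": 0,"az": 0},
  {"x": 0,"y": 0,"z": -3.2,"ax": -1.6,"ay": 0,"az": 0},
  {"x": 0,"y": 0.1,"z": -4.8,"ax": -2.4,"ay": 0,"az": 0},
  {"x": 0,"y": 0.1,"z": -6.4,"ax": -3.1,"ay": 0,"az": 0},
  {"x": 0,"y": 0.2,"z": -8.0,"ax": -3.1,"ay": 0,"az": 0},
], hand=0)

```text
time: 1.5
tool_pos: [0.3692, -0.09, 0.2315]
tool_rot: [0.515, 0.486, 0.514, -0.485]
contact_force: [0.8, -0.7, -0.8]
gripper_width: 0.003
```

Run:
```python
from h import *
goto(fb(-.17,-.10),.1,BY)
```

```text
t 1.5 pos [ 0.3692 -0.09    0.2315] brk [ 0.0466 -0.1643] F [ 0.8 -0.7 -0.8] w 0.0
shift [ 5.26  2.51 -8.68]
turns [array([-0.07,  0.01, -0.01]), array([ 3.593e+01, -2.000e-02, -1.000e-02])]
```

Request:
drive_tool([
  {"x": 0.2,"y": 0.2,"z": -1.5,"ax": 0,"ay": 0,"az": 0},
  {"x": 0.5,"y": 0.5,"z": -3.0,"ax": 0,"ay": 0,"az": 0},
  {"x": 1.0,"y": 1.0,"z": -4.5,"ax": 0,"ay": 0,"az": 0},
  {"x": 1.5,"y": 1.5,"z": -6.0,"ax": 0,"ay": 0,"az": 0},
  {"x": 2.0,"y": 2.0,"z": -7.5,"ax": 0,"ay": 0,"az": 0},
], hand=0)

```text
time: 1.92
tool_pos: [0.4089, 0.1004, 0.1813]
tool_rot: [0.514, 0.486, 0.513, -0.485]
contact_force: [0.7, -0.1, -0.1]
gripper_width: 0.002
```

Run:
```python
from h import *
goto(fb(-.165,-.10),.006,BY)
```

```text
t 1.92 pos [0.4089 0.1004 0.1813] brk [-0.1409 -0.1126] F [ 0.7 -0.1 -0.1] w 0.0
shift [ 7.01  0.48 -0.97]
turns [array([-0.08,  0.  , -0.02]), array([35.92, -0.04, -0.  ])]
```

Request:
drive_tool([
  {"x": 1.4,"y": 0.4,"z": -0.9,"ax": 0,"ay": 0,"az": 0},
  {"x": 2.8,"y": 0.4,"z": -0.9,"ax": 0,"ay": 0,"az": 0},
  {"x": 4.2,"y": 0.4,"z": -0.9,"ax": 0,"ay": 0,"az": 0},
  {"x": 5.0,"y": 0.4,"z": -0.9,"ax": 0,"ay": 0,"az": 0},
  {"x": 5.0,"y": 0.4,"z": -0.9,"ax": 0,"ay": 0,"az": 0},
], hand=0)

```text
time: 2.33
tool_pos: [0.4129, 0.121, 0.0508]
tool_rot: [0.511, 0.483, 0.516, -0.489]
contact_force: [-0.9, -0.4, -1.1]
gripper_width: -0.002
```

Run:
```python
from h import *
goto(fb(-.165,-.095),.006,BY)
f=cams.grab_frame("top");i=cv2.convertScaleAbs(f["img"],alpha=1.6)
cv2.imwrite("pics/d.png",crop(i,180,190,190,150,4))
f=cams.grab_frame("wrist");cv2.imwrite("pics/dw.png",f["img"])
```

```text
t 2.33 pos [0.4129 0.121  0.0508] brk [-0.1612 -0.1073] F [-0.9 -0.4 -1.1] w -0.0
shift [ 1.79  0.51 -0.16]
turns [array([-0.08,  0.01,  0.13]), array([ 3.592e+01,  2.000e-01, -1.000e-02])]
```

View pics/d.png

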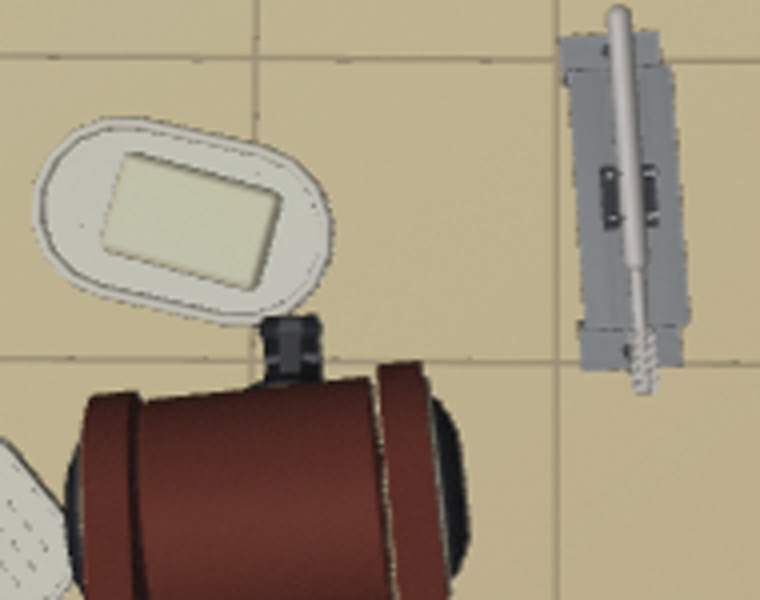

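View pics/dw.png

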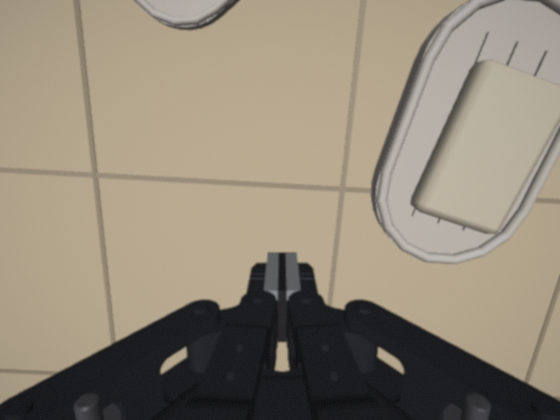

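Request:
drive_tool([
  {"x": 0.8,"y": 0,"z": -0.2,"ax": 0,"ay": 0,"az": 0},
  {"x": 1.5,"y": 0.1,"z": -0.2,"ax": 0,"ay": 0,"az": 0},
  {"x": 1.75,"y": 0.2,"z": -0.2,"ax": 0,"ay": 0,"az": 0},
  {"x": 1.75,"y": 0.3,"z": -0.2,"ax": 0,"ay": 0,"az": 0},
  {"x": 1.75,"y": 0.4,"z": -0.2,"ax": 0,"ay": 0,"az": 0},
], hand=0)

```text
time: 2.85
tool_pos: [0.4288, 0.1268, 0.0143]
tool_rot: [0.514, 0.487, 0.513, -0.485]
contact_force: [-0.5, -0.6, -0.4]
gripper_width: -0.001
```

Run:
```python
from h import *
goto(fb(-.165,-.05),.006,BY)
```

```text
t 2.85 pos [0.4288 0.1268 0.0143] brk [-0.166 -0.091] F [-0.5 -0.6 -0.4] w -0.0
shift [0.33 1.64 0.03]
turns [array([-0.09, -0.  , -0.03]), array([35.91, -0.05,  0.  ])]
```

Request:
drive_tool([
  {"x": 0.35,"y": 0.2,"z": 0,"ax": 0,"ay": 0,"az": 0},
  {"x": 0.35,"y": 0.5,"z": 0,"ax": 0,"ay": 0,"az": 0},
  {"x": 0.35,"y": 0.8,"z": 0,"ax": 0,"ay": 0,"az": 0},
  {"x": 0.35,"y": 1.0,"z": 0,"ax": 0,"ay": 0,"az": 0},
  {"x": 0.35,"y": 1.15,"z": 0,"ax": 0,"ay": 0,"az": 0},
], hand=0)

```text
time: 3.27
tool_pos: [0.4577, 0.1285, 0.005]
tool_rot: [0.514, 0.486, 0.513, -0.485]
contact_force: [0.2, -0.2, 0.1]
gripper_width: -0.001
```

Request:
drive_tool([
  {"x": 0,"y": 0.1,"z": 0,"ax": 0,"ay": 0,"az": 0},
  {"x": 0,"y": 0.2,"z": 0,"ax": 0,"ay": 0,"az": 0},
  {"x": 0,"y": 0.3,"z": 0,"ax": 0,"ay": 0,"az": 0},
  {"x": 0,"y": 0.4,"z": 0,"ax": 0,"ay": 0,"az": 0},
  {"x": 0,"y": 0.5,"z": 0,"ax": 0,"ay": 0,"az": 0},
], hand=0)

```text
time: 3.68
tool_pos: [0.4672, 0.1285, 0.0039]
tool_rot: [0.513, 0.484, 0.515, -0.487]
contact_force: [-6.1, -2.9, 7.2]
gripper_width: -0.001
```

```bash
cat >> h.py <<'E'
def look(p0,name,lo=60,bounds=None):
    f=cams.grab_frame("top");g=f["img"];hsv=cv2.cvtColor(g,cv2.COLOR_BGR2HSV)
    m=((hsv[...,1]<lo)&(hsv[...,2]>75)).astype(np.uint8)
    h=sil(f,p0).astype(int);z=np.zeros_like(m);cv2.fillConvexPoly(z,h,1);z=cv2.dilate(z,np.ones((15,15)));m&=z
    m=cv2.morphologyEx(m,cv2.MORPH_OPEN,np.ones((3,3)))
    c=max(cv2.findContours(m,0,1)[0],key=cv2.contourArea)
    p=fit_tray(f,cv2.convexHull(c),p0)
    print("tray",np.round(p,4),"brk",np.round(tb(p[:2]),4),"ang",round(p[2]-BT,3),"px",cv2.boundingRect(c))
    i=cv2.convertScaleAbs(g,alpha=1.5);cv2.polylines(i,[sil(f,p[:3]).astype(int)],1,(0,0,255));cv2.imwrite(f"pics/{name}.png",crop(i,180,190,190,110,4))
E
python3 - <<'E'
from h import *
goto(fb(-.165,-.05),.006,BY)
look((.5186,.183,-1.72),"e")
E
```

```text
t 3.68 pos [0.4672 0.1285 0.0039] brk [-0.1653 -0.0526] F [-6.1 -2.9  7.2] w -0.0
shift [-0.08  0.11  0.01]
turns [array([-0.08,  0.02,  0.05]), array([ 3.592e+01,  7.000e-02, -3.000e-02])]
tray [ 0.5226  0.1864 -1.7106  0.2403] brk [-0.2196  0.0064] ang -0.203 px (186, 218, 77, 43)
```

View pics/e.png

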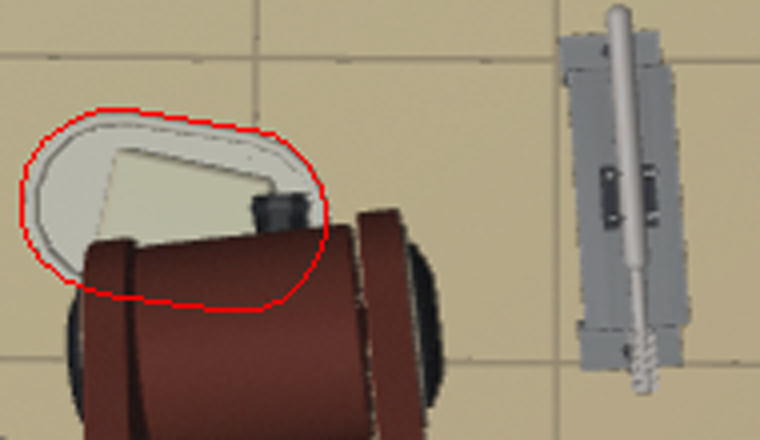

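Request:
drive_tool([
  {"x": -0.15,"y": 0,"z": 0,"ax": 0,"ay": 0,"az": 0},
  {"x": -0.15,"y": 0,"z": 0,"ax": 0,"ay": 0,"az": 0},
  {"x": -0.15,"y": 0,"z": 0,"ax": 0,"ay": 0,"az": 0},
], hand=0)

```text
time: 3.98
tool_pos: [0.4687, 0.1292, 0.0079]
tool_rot: [0.514, 0.486, 0.514, -0.486]
contact_force: [-0.5, 0.2, 0.5]
gripper_width: -0.002
```

Request:
drive_tool([
  {"x": 0,"y": 0.08,"z": 0,"ax": 0,"ay": 0,"az": 0},
  {"x": 0,"y": 0.16,"z": 0,"ax": 0,"ay": 0,"az": 0},
  {"x": 0,"y": 0.24,"z": 0,"ax": 0,"ay": 0,"az": 0},
], hand=0)

```text
time: 4.23
tool_pos: [0.4739, 0.1291, 0.0074]
tool_rot: [0.514, 0.485, 0.514, -0.486]
contact_force: [-2.6, -2.5, 3.4]
gripper_width: -0.001
```

Run:
```python
from h import *
goto(fb(-.165,-.05),.006,BY)
look((.5226,.186,-1.67),"e2")
```

```text
t 4.23 pos [0.4739 0.1291 0.0074] brk [-0.1655 -0.0459] F [-2.6 -2.5  3.4] w -0.0
shift [ 0.06 -0.16  0.02]
turns [array([-0.08,  0.01,  0.02]), array([ 3.592e+01,  3.000e-02, -1.000e-02])]
tray [ 0.5261  0.1882 -1.6552  0.203 ] brk [-0.2211  0.01  ] ang -0.148 px (185, 217, 77, 43)
```

View pics/e2.png

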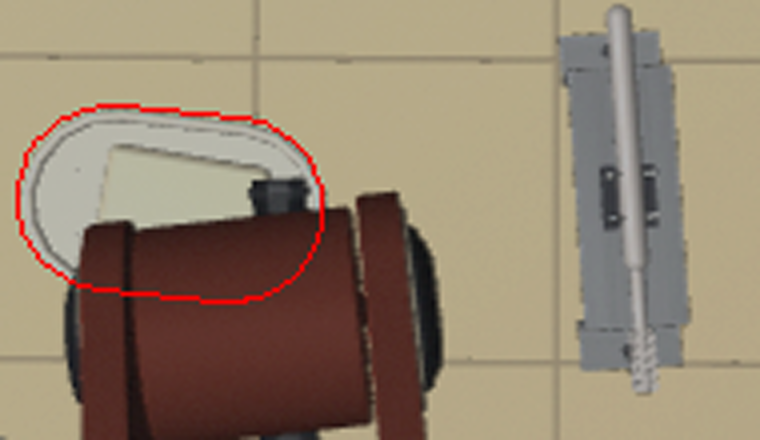

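Request:
drive_tool([
  {"x": 0,"y": -0.8,"z": 0,"ax": 0,"ay": 0,"az": 0},
  {"x": -1.5,"y": -1.4,"z": 0,"ax": 0,"ay": 0,"az": 0},
  {"x": -3,"y": -1.4,"z": 0,"ax": 0,"ay": 0,"az": 0},
  {"x": -4,"y": -0.9,"z": -1,"ax": 0,"ay": 0,"az": 0},
  {"x": -4,"y": -0.3,"z": -2.5,"ax": 0,"ay": 0,"az": 0},
], hand=0)

```text
time: 4.7
tool_pos: [0.4685, 0.1918, 0.1149]
tool_rot: [0.516, 0.491, 0.51, -0.482]
contact_force: [1.3, 0.1, 1.0]
gripper_width: 0.003
```

Run:
```python
from h import *
goto(fb(-.33,.01),.09,BY)
```

```text
t 4.7 pos [0.4685 0.1918 0.1149] brk [-0.2284 -0.0473] F [1.3 0.1 1. ] w 0.0
shift [ 1.04  2.23 -4.09]
turns [array([-0.13, -0.03, -0.17]), array([35.87, -0.26,  0.04])]
```

Request:
drive_tool([
  {"x": 0,"y": 0.6,"z": -1.2,"ax": -0.1,"ay": 0,"az": 0},
  {"x": 0,"y": 1.2,"z": -2.4,"ax": -0.1,"ay": 0,"az": 0},
  {"x": 0,"y": 1.8,"z": -3.4,"ax": -0.1,"ay": 0,"az": 0},
  {"x": 0,"y": 2.1,"z": -3.9,"ax": -0.1,"ay": 0,"az": 0},
  {"x": 0,"y": 2.1,"z": -3.9,"ax": -0.1,"ay": 0,"az": 0},
], hand=0.6)

```text
time: 5.12
tool_pos: [0.5121, 0.2945, 0.1078]
tool_rot: [0.517, 0.484, 0.516, -0.482]
contact_force: [-0.7, -0.9, -0.5]
gripper_width: 0.595
```

Request:
drive_tool([
  {"x": 0,"y": 0,"z": 0,"ax": 0,"ay": 0,"az": 0},
  {"x": 0,"y": 0,"z": 0,"ax": 0,"ay": 0,"az": 0},
  {"x": 0,"y": 0,"z": 0,"ax": 0,"ay": 0,"az": 0},
], hand=0.6)

```text
time: 5.37
tool_pos: [0.5101, 0.2908, 0.1073]
tool_rot: [0.516, 0.484, 0.516, -0.484]
contact_force: [-0.5, 0.1, 0.4]
gripper_width: 0.6
```

Run:
```python
from h import *
goto(fb(-.33,.01),.005,BY)
look((.5261,.1882,-1.6552),"f")
f=cams.grab_frame("wrist");cv2.imwrite("pics/fw.png",f["img"])
f=cams.grab_frame("top");cv2.imwrite("pics/ft.png",cv2.convertScaleAbs(f["img"],alpha=1.5))
```

```text
t 5.37 pos [0.5101 0.2908 0.1073] brk [-0.3245  0.0004] F [-0.5  0.1  0.4] w 0.6
shift [ 4.09  0.38 -0.22]
turns [array([0., 0., 0.]), array([-36.,  -0.,   0.])]
tray [ 0.5255  0.1873 -1.6645  0.2869] brk [-0.2202  0.0092] ang -0.157 px (185, 217, 77, 50)
```

View pics/ft.png

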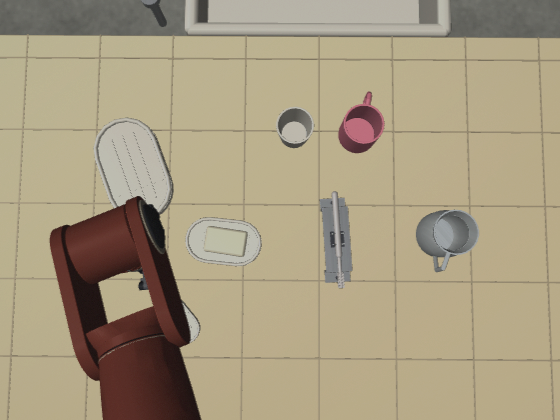

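View pics/fw.png

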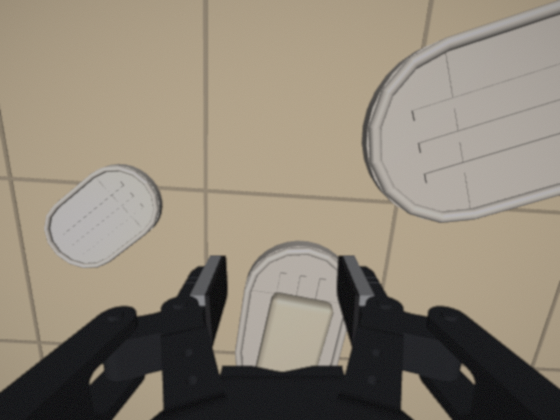

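View pics/f.png

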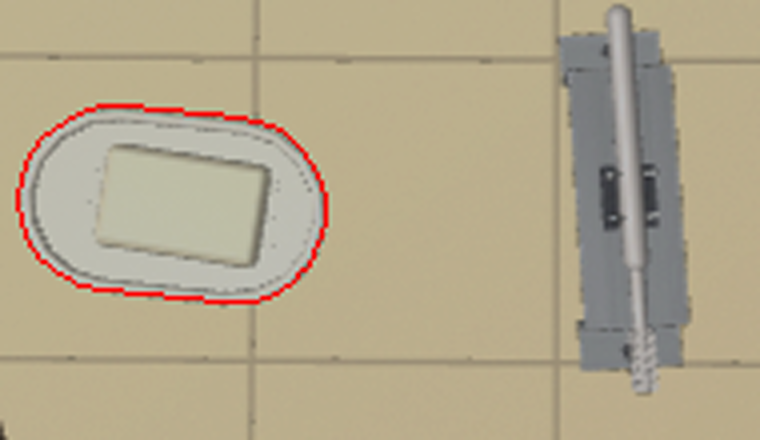

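Request:
drive_tool([
  {"x": 1.0,"y": 0.3,"z": -0.1,"ax": 0,"ay": 0,"az": 0},
  {"x": 2.2,"y": 0.48,"z": -0.1,"ax": 0,"ay": 0,"az": 0},
  {"x": 3.3,"y": 0.48,"z": -0.1,"ax": 0,"ay": 0,"az": 0},
  {"x": 3.9,"y": 0.48,"z": -0.1,"ax": 0,"ay": 0,"az": 0},
  {"x": 4.05,"y": 0.48,"z": -0.1,"ax": 0,"ay": 0,"az": 0},
], hand=0.6)

```text
time: 5.93
tool_pos: [0.5194, 0.2933, 0.0024]
tool_rot: [0.515, 0.482, 0.517, -0.486]
contact_force: [-0.0, -0.2, 0.0]
gripper_width: 0.598
```

Request:
drive_tool([
  {"x": 0,"y": 0,"z": 0,"ax": 0,"ay": 0,"az": 0},
  {"x": 0,"y": 0,"z": 0,"ax": 0,"ay": 0,"az": 0},
], hand=0.6)

```text
time: 6.1
tool_pos: [0.5229, 0.295, 0.0074]
tool_rot: [0.516, 0.484, 0.516, -0.483]
contact_force: [-0.4, -0.2, 0.5]
gripper_width: 0.599
```

Run:
```python
from h import *
goto(fb(-.29,.01),.005,BY)
```

```text
t 6.1 pos [0.5229 0.295  0.0074] brk [-0.3279  0.0135] F [-0.4 -0.2  0.5] w 0.6
shift [ 0.09 -0.14  1.52]
turns [array([ 0.01, -0.01, -0.02]), array([-3.599e+01,  3.000e-02, -1.000e-02])]
```

Request:
drive_tool([
  {"x": 0.05,"y": 0,"z": 0.4,"ax": 0,"ay": 0,"az": 0},
  {"x": 0.05,"y": 0,"z": 0.75,"ax": 0,"ay": 0,"az": 0},
  {"x": 0.05,"y": 0,"z": 0.95,"ax": 0,"ay": 0,"az": 0},
  {"x": 0.05,"y": 0,"z": 1.1,"ax": 0,"ay": 0,"az": 0},
  {"x": 0.05,"y": -0.05,"z": 1.25,"ax": 0,"ay": 0,"az": 0},
], hand=0.6)

```text
time: 6.52
tool_pos: [0.5239, 0.2635, 0.0059]
tool_rot: [0.516, 0.485, 0.516, -0.483]
contact_force: [-0.1, 2.7, -0.2]
gripper_width: 0.597
```

Request:
drive_tool([
  {"x": 0,"y": -0.07,"z": 0.13,"ax": 0,"ay": 0,"az": 0},
  {"x": 0,"y": -0.14,"z": 0.26,"ax": 0,"ay": 0,"az": 0},
  {"x": 0,"y": -0.21,"z": 0.39,"ax": 0,"ay": 0,"az": 0},
  {"x": 0,"y": -0.28,"z": 0.52,"ax": 0,"ay": 0,"az": 0},
  {"x": 0,"y": -0.35,"z": 0.65,"ax": 0,"ay": 0,"az": 0},
], hand=0.6)

```text
time: 6.93
tool_pos: [0.5156, 0.247, 0.0055]
tool_rot: [0.516, 0.484, 0.516, -0.483]
contact_force: [0.8, 3.1, 2.3]
gripper_width: 0.605
```

Run:
```python
from h import *
goto(fb(-.27,.0),.006,BY)
look((.5261,.17,-1.63),"g")
```

```text
t 6.93 pos [0.5156 0.247  0.0055] brk [-0.2805  0.0032] F [0.8 3.1 2.3] w 0.6
shift [-0.02 -0.13  0.42]
turns [array([ 0.02, -0.01, -0.01]), array([-3.598e+01,  2.000e-02, -1.000e-02])]
tray [ 0.5184  0.168  -1.6624  0.5775] brk [-0.2015  0.001 ] ang -0.155 px (207, 221, 64, 49)
```

View pics/g.png

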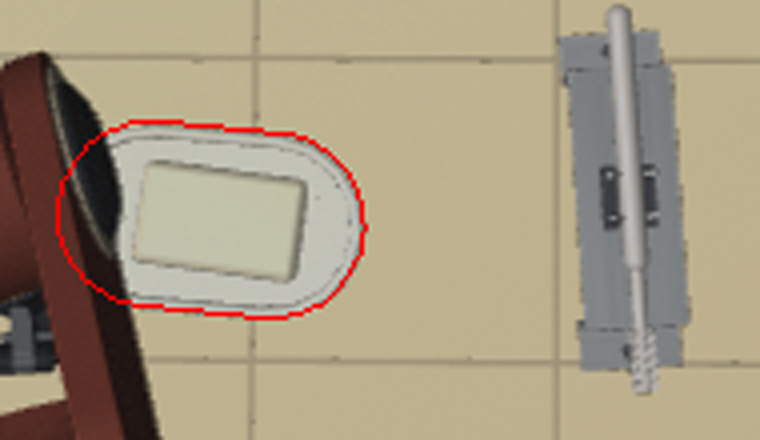

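Request:
drive_tool([
  {"x": 0,"y": -0.04,"z": 0.2,"ax": -0.13,"ay": 0,"az": 0},
  {"x": 0,"y": -0.08,"z": 0.4,"ax": -0.26,"ay": 0,"az": 0},
  {"x": 0,"y": -0.11,"z": 0.6,"ax": -0.39,"ay": 0,"az": 0},
  {"x": 0,"y": -0.15,"z": 0.8,"ax": -0.52,"ay": 0,"az": 0},
  {"x": 0,"y": -0.18,"z": 1.0,"ax": -0.65,"ay": 0,"az": 0},
], hand=0.6)

```text
time: 7.4
tool_pos: [0.5123, 0.2213, 0.0052]
tool_rot: [0.529, 0.469, 0.53, -0.468]
contact_force: [-1.6, 5.0, 3.8]
gripper_width: 0.601
```

Request:
drive_tool([
  {"x": 0,"y": -0.05,"z": 0.2,"ax": -0.13,"ay": 0,"az": 0},
  {"x": 0,"y": -0.1,"z": 0.4,"ax": -0.26,"ay": 0,"az": 0},
  {"x": 0,"y": -0.15,"z": 0.6,"ax": -0.39,"ay": 0,"az": 0},
  {"x": 0,"y": -0.19,"z": 0.8,"ax": -0.52,"ay": 0,"az": 0},
  {"x": 0,"y": -0.23,"z": 1.0,"ax": -0.65,"ay": 0,"az": 0},
], hand=0.6)

```text
time: 7.82
tool_pos: [0.5097, 0.1957, 0.0051]
tool_rot: [0.543, 0.453, 0.543, -0.453]
contact_force: [-1.2, 5.1, 4.3]
gripper_width: 0.603
```

Run:
```python
from h import *
goto(fb(-.27,.0),.006,BY)
look((.5261,.118,-1.55),"i")
```

```text
t 7.82 pos [0.5097 0.1957 0.0051] brk [-0.2297 -0.006 ] F [-1.2  5.1  4.3] w 0.6
shift [-0.03  0.42 -1.57]
turns [array([ 1.33, -0.  ,  0.  ]), array([-34.67,  -0.  ,  -0.  ])]
tray [ 0.5189  0.1183 -1.567   0.3694] brk [-0.1518 -0.0016] ang -0.06 px (240, 222, 57, 47)
```

View pics/i.png

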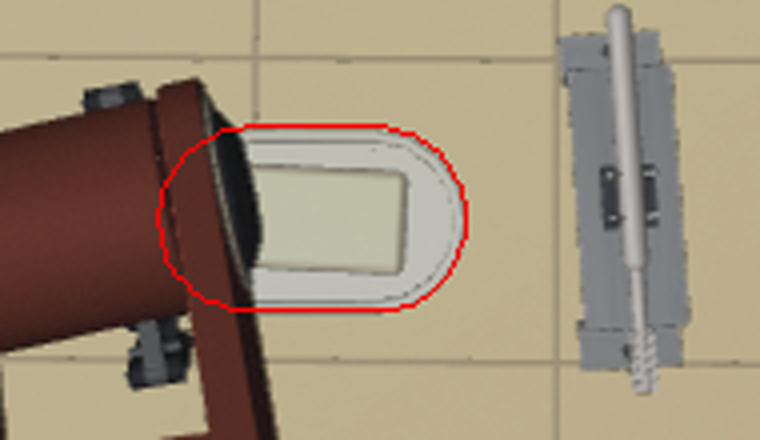

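Request:
drive_tool([
  {"x": -0.03,"y": -0.04,"z": 0.2,"ax": -0.08,"ay": 0,"az": 0},
  {"x": -0.03,"y": -0.08,"z": 0.4,"ax": -0.16,"ay": 0,"az": 0},
  {"x": -0.03,"y": -0.12,"z": 0.6,"ax": -0.24,"ay": 0,"az": 0},
  {"x": -0.03,"y": -0.15,"z": 0.8,"ax": -0.32,"ay": 0,"az": 0},
  {"x": -0.03,"y": -0.18,"z": 1.0,"ax": -0.4,"ay": 0,"az": 0},
], hand=0.6)

```text
time: 8.28
tool_pos: [0.5092, 0.1699, 0.0053]
tool_rot: [0.55, 0.443, 0.551, -0.444]
contact_force: [0.4, 2.8, 0.0]
gripper_width: 0.603
```

Request:
drive_tool([
  {"x": 0,"y": -0.04,"z": 0.2,"ax": -0.08,"ay": 0,"az": 0},
  {"x": 0,"y": -0.08,"z": 0.4,"ax": -0.16,"ay": 0,"az": 0},
  {"x": 0,"y": -0.12,"z": 0.6,"ax": -0.24,"ay": 0,"az": 0},
  {"x": 0,"y": -0.16,"z": 0.8,"ax": -0.32,"ay": 0,"az": 0},
  {"x": 0,"y": -0.19,"z": 1.0,"ax": -0.4,"ay": 0,"az": 0},
], hand=0.6)

```text
time: 8.7
tool_pos: [0.51, 0.1446, 0.0055]
tool_rot: [0.558, 0.434, 0.558, -0.434]
contact_force: [-0.1, 1.0, -0.8]
gripper_width: 0.599
```

Run:
```python
from h import *
goto(fb(-.27,.0),.006,BY)
look((.5261,.068,-1.51),"j")
f=cams.grab_frame("scene");cv2.imwrite("pics/js.png",crop(f["img"],80,130,320,170,2.4))
```

```text
t 8.7 pos [0.51   0.1446 0.0055] brk [-0.1786 -0.0089] F [-0.1  1.  -0.8] w 0.6
shift [-0.02  1.02 -3.53]
turns [array([2.12, 0.  , 0.01]), array([-3.388e+01, -1.000e-02,  0.000e+00])]
tray [ 0.5241  0.0682 -1.4973  2.3674] brk [-0.1015  0.0004] ang 0.01 px (274, 219, 56, 47)
```

View pics/j.png

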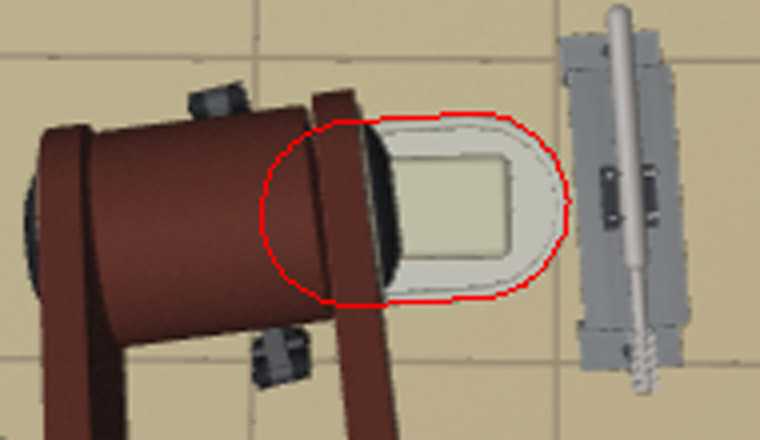

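View pics/js.png

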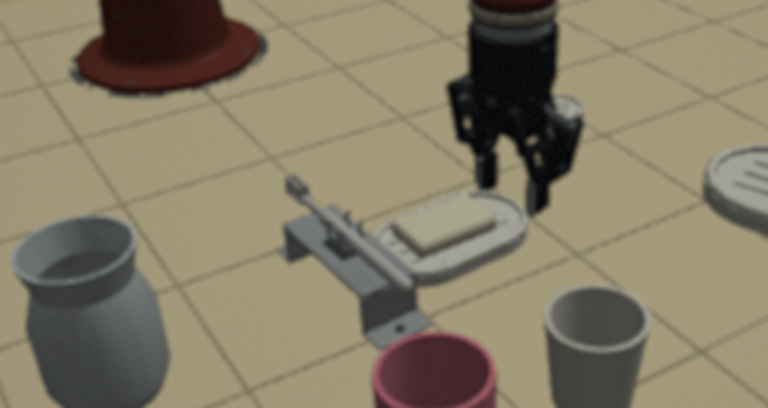

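Request:
drive_tool([
  {"x": 0,"y": -0.04,"z": 0.2,"ax": 0,"ay": 0,"az": 0},
  {"x": 0,"y": -0.07,"z": 0.4,"ax": 0,"ay": 0,"az": 0},
  {"x": 0,"y": -0.11,"z": 0.6,"ax": 0,"ay": 0,"az": 0},
  {"x": 0,"y": -0.15,"z": 0.8,"ax": 0,"ay": 0,"az": 0},
  {"x": 0,"y": -0.18,"z": 1.0,"ax": 0,"ay": 0,"az": 0},
], hand=0.6)

```text
time: 9.22
tool_pos: [0.5122, 0.1195, 0.0058]
tool_rot: [0.558, 0.434, 0.558, -0.434]
contact_force: [-0.7, 1.9, -1.1]
gripper_width: 0.597
```

Request:
drive_tool([
  {"x": 0,"y": -0.04,"z": 0.2,"ax": 0,"ay": 0,"az": 0},
  {"x": 0,"y": -0.07,"z": 0.4,"ax": 0,"ay": 0,"az": 0},
  {"x": 0,"y": -0.11,"z": 0.6,"ax": 0,"ay": 0,"az": 0},
  {"x": 0,"y": -0.15,"z": 0.8,"ax": 0,"ay": 0,"az": 0},
  {"x": 0,"y": -0.18,"z": 1.0,"ax": 0,"ay": 0,"az": 0},
], hand=0.6)

```text
time: 9.63
tool_pos: [0.5139, 0.0941, 0.0058]
tool_rot: [0.558, 0.434, 0.558, -0.434]
contact_force: [0.6, 2.2, -1.8]
gripper_width: 0.6
```

Run:
```python
from h import *
goto(fb(-.077,-.008),.006,BY)
f=cams.grab_frame("top");cv2.imwrite("pics/k.png",crop(cv2.convertScaleAbs(f["img"],alpha=1.5),180,190,190,110,4))
f=cams.grab_frame("scene");cv2.imwrite("pics/ks.png",crop(f["img"],80,130,320,170,2.4))
```

```text
t 9.63 pos [0.5139 0.0941 0.0058] brk [-0.128  -0.0082] F [ 0.6  2.2 -1.8] w 0.6
shift [-0.01 -0.37  2.01]
turns [array([ 2.11, -0.  ,  0.  ]), array([-33.89,  -0.  ,  -0.  ])]
```

View pics/k.png

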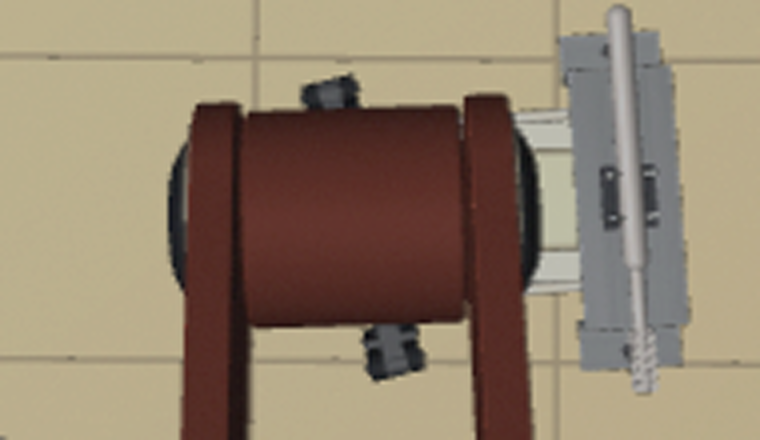

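View pics/ks.png

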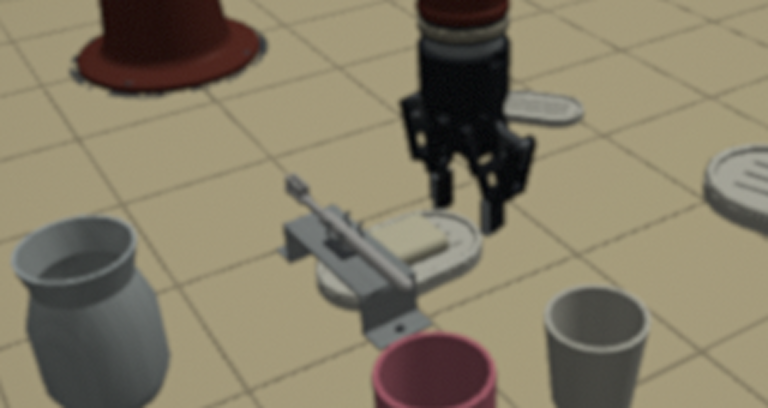

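Request:
drive_tool([
  {"x": 0,"y": -0.04,"z": 0.2,"ax": 0,"ay": 0,"az": 0},
  {"x": 0,"y": -0.07,"z": 0.4,"ax": 0,"ay": 0,"az": 0},
  {"x": 0,"y": -0.11,"z": 0.6,"ax": 0,"ay": 0,"az": 0},
  {"x": 0,"y": -0.15,"z": 0.8,"ax": 0,"ay": 0,"az": 0},
  {"x": 0,"y": -0.18,"z": 1.0,"ax": 0,"ay": 0,"az": 0},
], hand=0.6)

```text
time: 10.15
tool_pos: [0.5158, 0.0689, 0.0059]
tool_rot: [0.558, 0.434, 0.558, -0.434]
contact_force: [0.2, 3.0, 0.7]
gripper_width: 0.599
```

Request:
drive_tool([
  {"x": 0,"y": -0.04,"z": 0.2,"ax": 0,"ay": 0,"az": 0},
  {"x": 0,"y": -0.07,"z": 0.4,"ax": 0,"ay": 0,"az": 0},
  {"x": 0,"y": -0.11,"z": 0.6,"ax": 0,"ay": 0,"az": 0},
  {"x": 0,"y": -0.13,"z": 0.7,"ax": 0,"ay": 0,"az": 0},
  {"x": 0,"y": -0.13,"z": 0.7,"ax": 0,"ay": 0,"az": 0},
], hand=0.6)

```text
time: 10.57
tool_pos: [0.517, 0.0508, 0.0059]
tool_rot: [0.558, 0.434, 0.558, -0.435]
contact_force: [-0.1, -0.1, -0.5]
gripper_width: 0.599
```

Run:
```python
from h import *
goto(fb(-.077,-.008),.006,BY)
f=cams.grab_frame("top");i=cv2.convertScaleAbs(f["img"],alpha=1.5)
cv2.polylines(i,[sil(f,(*fb(-.008,0),BT)).astype(int)],1,(0,0,255));cv2.imwrite("pics/l.png",crop(i,280,180,100,120,5))
f=cams.grab_frame("scene");cv2.imwrite("pics/ls.png",crop(f["img"],80,130,320,170,2.4))
```

```text
t 10.57 pos [0.517  0.0508 0.0059] brk [-0.0845 -0.0079] F [-0.1 -0.1 -0.5] w 0.6
shift [-0.01 -0.06  0.3 ]
turns [array([ 2.11,  0.01, -0.  ]), array([-3.389e+01,  0.000e+00,  1.000e-02])]
```

View pics/l.png

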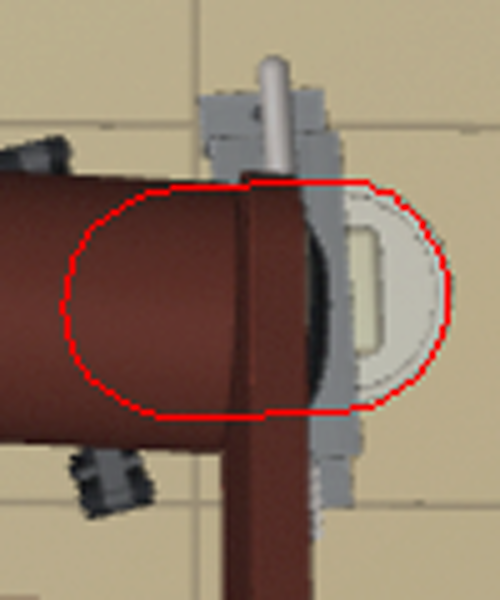

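View pics/ls.png

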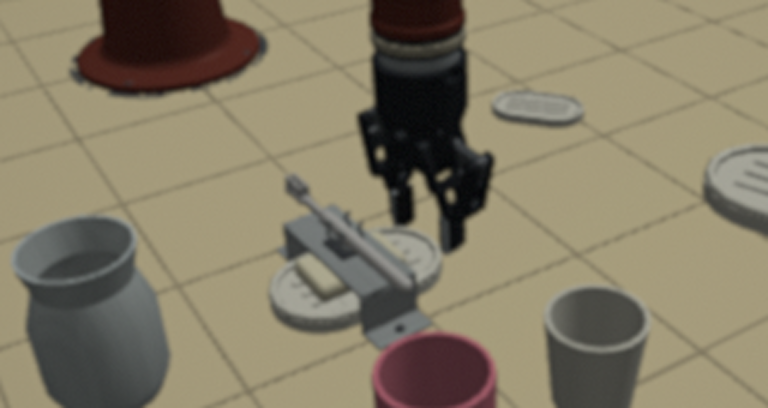

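Request:
drive_tool([
  {"x": 0,"y": -0.02,"z": 0.1,"ax": 0,"ay": 0,"az": 0},
  {"x": 0,"y": -0.04,"z": 0.2,"ax": 0,"ay": 0,"az": 0},
  {"x": 0,"y": -0.05,"z": 0.29,"ax": 0,"ay": 0,"az": 0},
  {"x": 0,"y": -0.05,"z": 0.29,"ax": 0,"ay": 0,"az": 0},
  {"x": 0,"y": -0.05,"z": 0.29,"ax": 0,"ay": 0,"az": 0},
], hand=0.6)

```text
time: 11.08
tool_pos: [0.5174, 0.044, 0.0058]
tool_rot: [0.558, 0.434, 0.558, -0.434]
contact_force: [0.3, 0.3, -0.4]
gripper_width: 0.602
```

Request:
drive_tool([
  {"x": 0,"y": 0.1,"z": -0.5,"ax": 0,"ay": 0,"az": 0},
  {"x": 0,"y": 0.3,"z": -1.5,"ax": 0,"ay": 0,"az": 0},
  {"x": 0,"y": 0.5,"z": -3,"ax": 0,"ay": 0,"az": 0},
  {"x": 0,"y": 0.8,"z": -4.5,"ax": 0,"ay": 0,"az": 0},
  {"x": -0.5,"y": 1.0,"z": -6,"ax": 0,"ay": 0,"az": 0},
], hand=0.6)

```text
time: 11.5
tool_pos: [0.5026, 0.1971, 0.0162]
tool_rot: [0.557, 0.433, 0.559, -0.436]
contact_force: [0.5, -0.4, -0.3]
gripper_width: 0.597
```

Run:
```python
from h import *
goto(fb(-.077,-.008),.006,BY)
f=cams.grab_frame("top");i=cv2.convertScaleAbs(f["img"],alpha=1.5)
cv2.imwrite("pics/m0.png",crop(i,280,180,100,120,5))
cv2.polylines(i,[sil(f,(*fb(0,0),BT)).astype(int)],1,(0,0,255));cv2.imwrite("pics/m.png",crop(i,280,180,100,120,5))
f=cams.grab_frame("scene");cv2.imwrite("pics/ms.png",crop(f["img"],80,130,320,170,2.4))
```

```text
t 11.5 pos [0.5026 0.1971 0.0162] brk [-0.2315 -0.0129] F [ 0.5 -0.4 -0.3] w 0.6
shift [ 0.41 -0.93  6.11]
turns [array([2.11, 0.01, 0.05]), array([-3.389e+01, -7.000e-02,  1.000e-02])]
```

View pics/m.png

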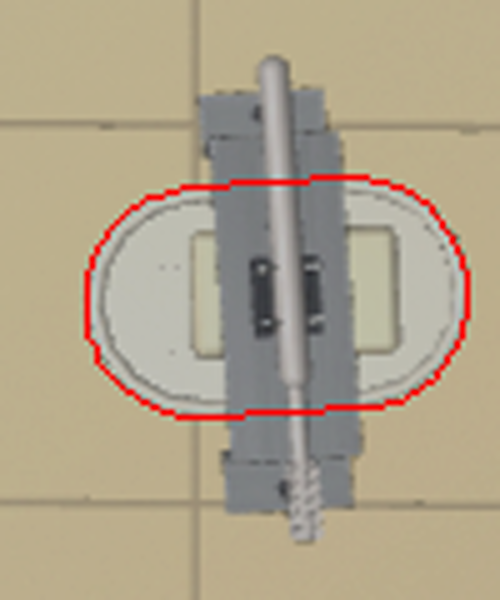

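View pics/m0.png

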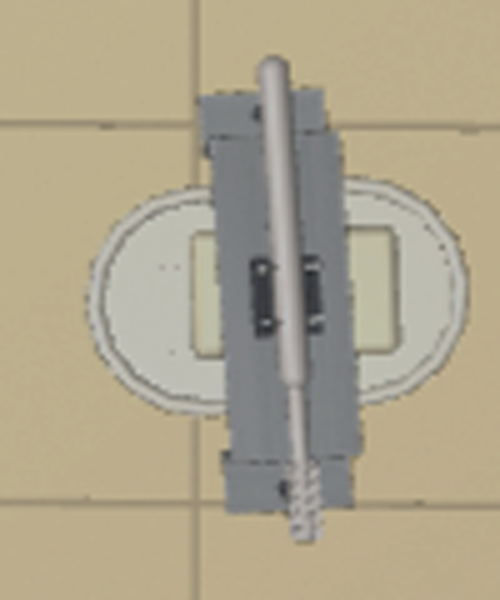

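View pics/ms.png

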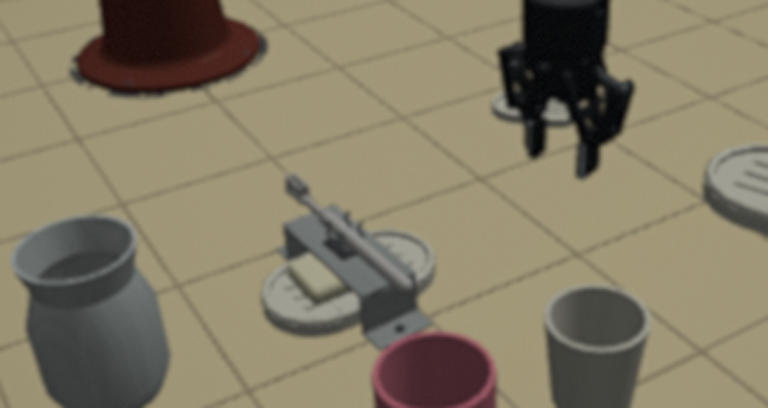

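Request:
drive_tool([
  {"x": -1.2,"y": 0,"z": 0,"ax": 0,"ay": 0,"az": 0},
  {"x": -2.4,"y": 0,"z": 0,"ax": 0,"ay": 0,"az": 0},
  {"x": -3.4,"y": 0,"z": 0,"ax": 0,"ay": 0,"az": 0},
  {"x": -4,"y": 0,"z": 0,"ax": 0,"ay": 0,"az": 0},
  {"x": -4,"y": 0,"z": 0,"ax": 0,"ay": 0,"az": 0},
], hand=0.6)

```text
time: 12.02
tool_pos: [0.5077, 0.1963, 0.123]
tool_rot: [0.56, 0.436, 0.556, -0.432]
contact_force: [0.5, 0.3, 0.6]
gripper_width: 0.602
```

Run:
```python
from plant import workorder
from h import *
goto(fb(-.2,0),.1)
print(workorder.job_done())
```

```text
t 12.02 pos [0.5077 0.1963 0.123 ] brk [-0.2304 -0.008 ] F [0.5 0.3 0.6] w 0.6
shift [0.92 0.08 1.25]
the job is handed in; nothing more can be done
None
```

I pushed the middle-sized tray under the bracket, where it now lies centred and in line with the passage, and handed the job in at about 12 s. One side push with the shut fingers took out part of the skew. The half-open fingers, cradling its rear end, then turned it straight and pushed it the rest of the way.

- **Position:** in the last top picture the tray's outline matched the ideal centred pose to about one pixel, roughly 2 mm, and it stuck out equally at both ends. My bracket measurement was itself good only to about 1–2 mm.
- **Soap:** it lay near the middle of the tray at the end.
- **Other objects:** the bracket, jug, mug and cup looked unmoved by eye. I did not re-measure their positions.
- **Robot:** it stood clear at hand-in, with its tip 0.12 m above the ledge.
- **Forces:** they stayed low in the readings taken at the end of each move. The highest was about 10 N in total, 7 N of it upward, during the first side push. I did not find its cause; I raised the tool slightly and it fell. No tipping showed in the pictures.

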